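Hook the dropped retaining nut out from under the hot-zone guard

TASK

Take the hooked rod from the bench, reach its hook in through the open mouth of the instrument's fixed bar guard, behind the round retaining nut dropped there, and draw the nut out until it lies flat on the open bench in front of the mouth, about two fingers' width clear of it. Then lay the rod flat on the bench and let go. Only the rod may touch the nut, and the small angle bracket that also lies under the guard stays where it is.

Things in the scene. Friction and masses are not known exactly. Their poses are not given: they have to be found in the camera images.
- rod: Flat-lying hooked rod, 120 g. Origin under the grip point, +x to the hook, z up. Handle x -85..35 mm, 18 wide (y), 26 high; grip it across at x = 0 (mass centre a few cm ahead). 8 mm steel rod at bench level (axis z 4) to x = 235; there a cross-piece turns to -y for 60, then a lip turns back at y = -60 to x = 209. Pocket 52 wide (middle y = -30), inner face of cross-piece at x = 231.
- nut: Round plain-steel retaining nut: a thick ring, 32 mm outside diameter, 14 mm bore, 14 mm high, 50 g, lying flat on the bench under the guard. Origin: centre of its underside; z up along the bore.
- guard: Fixed bar guard on a white module. Origin on the bench, middle of the open mouth; +x goes in, y across, z up. Mouth 234 mm wide, 59 high; posts at y = +-120. Roof of bars 40 mm apart, z 59 to 66, x 0 to 210; side rails at z 34. Heated block 45 high from x = 180 (y -50..50); module 300 wide, up to 135 high, x 210 to 450. Bench before the mouth is clear for 200 mm but for the rod.
- bracket: Small plain-steel angle bracket, 40 mm long (x), 22 wide (y), 22 high (upright flange on its +y edge), loose under the guard about 70 to 140 mm to one side or the other of the nut. To be left alone. Origin: centre of its underside.
There are look-alikes about, which are no part of the job. What is shaped like the nut but blue or turquoise is not meant.

How it is judged (in metres and radians):
On the way:
1. the nut is in the pocket of the hook while still under the guard (x of nut in the frame of guard above 0.01 m and x of nut in the frame of rod between 0.17 and 0.232 m and y of nut in the frame of rod between -0.065 and 0 m and z of nut in the frame of rod above -0.012 m), for 0.1 s.
At the end, for the whole second after the job is handed in: The nut lies flat and at rest on the bench in front of the guard's mouth, its near edge at least 15 mm out (centre 31 to 200 mm in front of the mouth, within 200 mm to either side of its middle); the rod lies flat and at rest on the bench, handle down; the bracket is within 15 mm of where it was (x of nut in the frame of guard between -0.2 and -0.031 m and y of nut in the frame of guard between -0.2 and 0.2 m and height (world z) of nut below 0.004 m and angle between each of nut, rod's own z axis and vertical below 0.15 rad and linear speed of each of nut, rod below 0.02 m/s and height (world z) of rod between -0.005 and 0.008 m and distance of bracket from where it was at the start of the episode below 0.015 m); the robot touches nothing.
It fails at once if the robot itself touches the nut (contact force between nut and the fingers above 0.3 N or contact force between nut and the arm above 0.3 N).
It fails at once if the bracket is moved more than 15 mm (distance of bracket from where it was at the start of the episode above 0.015 m).
It also fails if it takes over 38 s, if anything falls off the work surface, if the arm or the gripper's body presses on something with over 40 N, if the wrist force passes 120 N, or if a joint passes its speed limit or range.

ROBOT

A 6-joint arm with a two-finger parallel gripper is mounted at the origin on the work surface. World frame = base frame: x ahead of the robot, y to its left, z up, the work surface at z = 0. Lengths are in mm, angles in degrees, forces in N, time in s.
With the tool pointing down it reaches from about 350 to 850 mm from the base axis. Payload 8.1 kg.
Tool frame: the origin (TCP) lies at the very end of the fingers, on their centre line; the grasp point (between the pads) lies 19 mm behind it; z points along the fingers, y is the line along which they close (so a half turn about z gives the same grasp; the last joint's range is limited). The gripper opens to 85 mm and grips with 20 to 120 N. Pads are 22 mm wide; open, the fingers measure 114 mm over their backs; the gripper's body (76 mm by 85 mm) begins 54 mm behind the grasp point. The pads swing forward as they close: fully open they stand 13 mm farther back than shut.
Start: joints at [60.539, 7.471, 85.268, -0, 87.261, -4.893], TCP at [249.448, 545.693, 231.292] pointing down, gripper open.
Joint ranges: [-169.43, 169.43], [-51.17, 129.36], [1.28, 143.12], [-76.62, 256.62], [0, 156.53], [-152.29, 152.29]. Speed limits (degrees/s): [136.94, 136.94, 159.86, 180, 180, 180].

INTERFACE

Orientations are given as [roll, pitch, yaw] about the fixed x, y, z axes, in that order (R = Rz(yaw) Ry(pitch) Rx(roll)).
In Python, from bench import * gives the robot as it stands.
- The arm moves only by the tool play_rows, never from a script. Its argument "increments" is a list of rows, each a list of 3 entries, a list of its own where there are three numbers: the gripper's target within -1 to 1 (fully open at 1, half-way at 0, shut at -1), then the shift along the tool's x, y, z in mm, then the turn about the tool's z in rad. A call has 1 to 12 rows; each row shifts and turns the commanded pose from where the row before left it, along the tool's axes as they then stand; what a row does not reach is not made up. A row lasts 1/12 s, in which the tool goes at most 41.7 mm and 7.16 degrees, less where a joint would pass 70% of its speed; a pose out of reach is approached as far as the arm can. A call is refused whole if a number of a shift passes 41.7 or a number of a turn 0.125, either way. A call with a gripper value outside its range is refused whole. The fingers move at their own pace and stop on an object; "force" is the grip in N (left out, the last holds). Time passes only in rows, so rows that do not move let the fingers close. It gives the time, the measured TCP pose, the force, the opening and the grip force at its end, in the units of the state.
- sense(): the state, without advancing time (a new reading comes with each control period).
- snapshot(name): name is "scene" or "side" or "wrist"; returns a dict with "color" (420x560x3 uint8, red, green, blue), "intrinsics" (3x3 intrinsics, pixels), "world_from_camera" (4x4, takes a point from camera to world coordinates). Camera axes: x right, y down, z forward; pixel columns grow to the right and rows downward; lengths in mm; the calibration is good to about 2 mm. A picture is of the moment at which its call begins. There is no depth.
- hand_in(): hands the job in; it is judged then, once.
Trained networks look in a picture, given as the dict that the camera call returned (one of the last four; its "shot" number tells which), for a name from the list of things; names that differ only in an ending like _2 or _b are one class to them, and where a whole thing is asked for, a point or a joint stands for the part that bears it (a point fixed in the world has none). Each returns a list of dicts, best first, with "p" (0 to 1); they miss things now and then, are a little off and sometimes report something else, mostly with a low value. They report only what shows in the picture. A call takes as long as a camera call. They do not tell look-alikes from the thing itself.
- find_in(query, picture): "xyz" ([x, y, z] in mm, in the coordinates of the camera as it stood for that picture, good to about 4 mm: the middle of the surface that is visible of it).
- regions_of(query, picture): "mask" (420x560 bool, what is visible of it).
- pinpoint(query, picture): "xyz" ([x, y, z] in mm, in the coordinates of the camera as it stood for that picture, good to about 4 mm: a listed point, or the origin of a listed thing).
The state is a dict: "time": time; "joint_pos": joint angles; "qd": joint speeds; "joint_efforts": joint torques, N m; "tool_pos": TCP position; "tcp_rot": TCP orientation; "ft_force": force on the tool from outside, world axes, zero at the start; "wrist_torque": the same for the moment, N m; "finger_gap": finger opening in mm; "grip_force": force on a finger pad.
Only numpy, scipy, OpenCV 4.12 (cv2) and the standard library are available. Lean on these libraries where they do the work, as an engineer would, in place of code of your own. Each camera call takes 0.05 s, during which the arm holds its last target. There are 200 camera calls.

## Working session

There is one attempt and no reset: what is moved stays moved. The work goes in short steps, Python scripts to look and compute and a tool call to move; the robot and the scene stay as the last step left them, time stands still between calls to the robot, and variables do not carry over. Pictures are saved under pics/ and viewed, at most 10 in all, crops included, and the job is handed in when it is done.

Besides the shell and the picture viewer there is one more tool, called as name(argument=value, ...), one argument or row to a line, values as JSON. play_rows: Moves the arm, as the interface text tells. Its arguments: {"type":"object","properties":{"increments":{"type":"array","items":{"type":"array"}},"force":{"type":"number"}},"required":["increments"]}

```bash
mkdir -p pics; cat > h.py <<'E'
from bench import *
import numpy as np, cv2
def w(s,p): return (s["world_from_camera"]@np.r_[p,1])[:3]
def px(s,P):
    c=np.linalg.inv(s["world_from_camera"])@np.r_[P,1]; q=s["intrinsics"]@c[:3]; return q[:2]/q[2]
def ray(s,uv,z):
    d=s["world_from_camera"][:3,:3]@np.linalg.inv(s["intrinsics"])@np.r_[uv,1]; o=s["world_from_camera"][:3,3]
    return o+d*(z-o[2])/d[2]
def save(s,n): cv2.imwrite(f"pics/{n}.png",s["color"][:,:,::-1])
E
python3 - <<'E'
from h import *
for n in("scene","side"):
    s=snapshot(n); save(s,n+"0"); print(n,s["world_from_camera"][:3,3].round())
    for q in("rod","nut","bracket","guard"):
        for f in(find_in,pinpoint):
            print(q,f.__name__,[(round(d["p"],2),w(s,d["xyz"]).round().tolist(),px(s,w(s,d["xyz"])).round().tolist()) for d in f(q,s)[:5]])
st=sense();print(st)
E
```

```text
scene [ 875. -425.  805.]
rod call [(0.84, [521.0, -330.0, 19.0], [180.0, 327.0])]
rod call [(0.57, [518.0, -336.0, 3.0], [178.0, 331.0])]
nut call [(0.67, [395.0, 339.0, 12.0], [341.0, 133.0]), (0.57, [605.0, 23.0, 14.0], [327.0, 244.0]), (0.5, [411.0, 151.0, 13.0], [301.0, 171.0]), (0.39, [336.0, 171.0, 11.0], [285.0, 153.0])]
nut call [(0.59, [407.0, 153.0, -1.0], [300.0, 173.0]), (0.57, [393.0, 343.0, -7.0], [341.0, 137.0]), (0.53, [337.0, 177.0, 1.0], [287.0, 155.0]), (0.47, [604.0, 31.0, 1.0], [328.0, 244.0]), (0.44, [527.0, 200.0, -2.0], [347.0, 188.0])]
bracket call []
bracket call [(0.64, [645.0, 201.0, -4.0], [385.0, 213.0])]
guard call [(0.74, [633.0, 343.0, 104.0], [423.0, 150.0])]
guard call [(0.71, [584.0, 98.0, -0.0], [340.0, 223.0])]
side [410. 726. 748.]
rod call [(0.79, [519.0, -273.0, 9.0], [294.0, 139.0])]
rod call [(0.96, [519.0, -344.0, 0.0], [298.0, 125.0])]
nut call [(0.84, [395.0, 348.0, 17.0], [321.0, 381.0]), (0.68, [342.0, 175.0, 14.0], [360.0, 296.0]), (0.65, [524.0, 207.0, 16.0], [256.0, 296.0]), (0.65, [607.0, 34.0, 14.0], [231.0, 222.0]), (0.59, [408.0
[... 448 characters left out ...]
, 252.0])]
{'time': 0.9, 'joint_pos': array([ 6.05381165e+01,  7.47051927e+00,  8.52669740e+01, -4.90523874e-04,
        8.72632188e+01, -4.89404008e+00]), 'qd': array([-0.01035334, -0.04421985,  0.07542185,  0.08837054, -0.00299366,
       -0.01075659]), 'joint_efforts': array([-7.77076966e-04, -5.69336307e+01, -5.00855827e+01, -5.31617134e-04,
        1.67044062e-03,  5.71605688e-05]), 'tool_pos': array([249.45368188, 545.68469587, 231.30689778]), 'tcp_rot': array([-1.79999249e+02,  4.27429518e-04,  1.55432180e+02]), 'ft_force': array([-0.41828794,  0.29392379, -0.66105339]), 'wrist_torque': array([ 0.01510893,  0.03704626, -0.01078531]), 'grip_force': 0.0, 'finger_gap': 85.21130224890044}
```

```bash
python3 - <<'E'
import cv2
a=cv2.imread("pics/scene0.png");b=cv2.imread("pics/side0.png")
cv2.imwrite("pics/crop1.png",cv2.resize(a[110:370,130:530],(800,520),interpolation=cv2.INTER_CUBIC))
E
```

```text
(no output)
```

View pics/crop1.png

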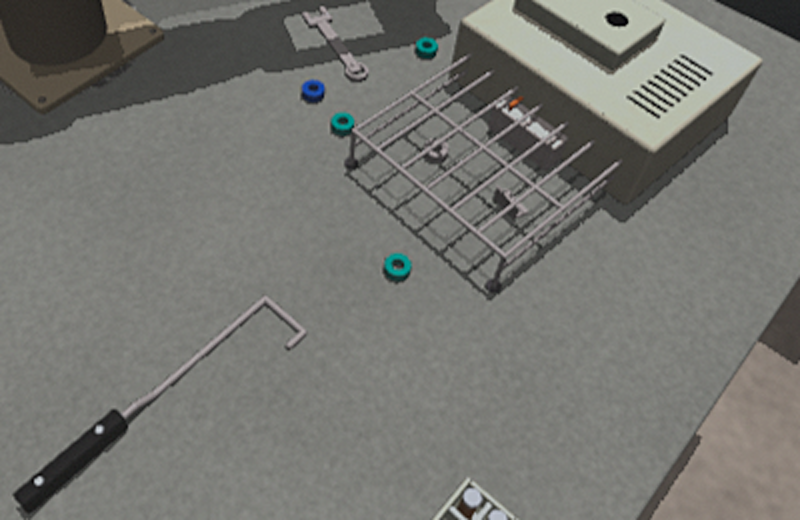

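View pics/side0.png

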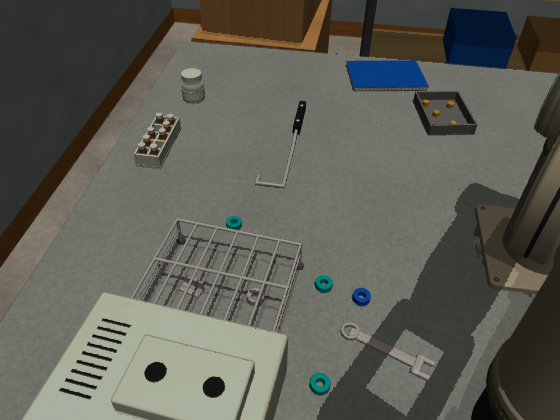

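Candidates for the nut (scene pixels):
- Steel ring under the guard at (347,187).
- Turquoise rings at (328,244), (301,171) and (343,133).
- Blue ring at (286,155).
- Spanner eye at (308,145).

I choose the steel ring at (347,187). The bracket is at about (385,212), and the rod lies with its handle at (165,340) and hook corner at (262,260). I'll check the choice in a close crop.

```bash
python3 - <<'E'
from h import *
s=snapshot("scene"); S=snapshot("side")
f=lambda a:np.round(a[:2],1).tolist()
print("posts",f(ray(s,(305.5,191.5),3)),f(ray(s,(376.5,253),3)))
print("rod corner,far corner,lip, handle ends",[f(ray(s,(130+u/2,110+v/2),z)) for u,v,z in((265,299,8),(304,332,8),(290,347,8),(120,414,26),(17,497,26))])
print("side corner, cross end",[f(ray(S,p,8)) for p in((285,185),(258,181))])
for n,q in(("scene",s),("side",S)):
    R=regions_of("rod",q)
    if R:
        m=R[0]["mask"]; v,u=np.nonzero(m); P=np.array([ray(q,(a,b),8)[:2] for a,b in zip(u,v)])
        print(n,R[0]["p"],m.sum())
        np.save(f"rod_{n}.npy",P)
    for d in regions_of("nut",q):
        v,u=np.nonzero(d["mask"]);print("nutmask",round(d["p"],2),u.mean().round(1),v.mean().round(1),f(ray(q,(u.mean(),v.mean()),8)),q["color"][d["mask"]].mean(0).round())
a=s["color"][150:260,290:430,::-1]; b=S["color"][210:320,130:310,::-1]
A=cv2.resize(a,None,fx=4,fy=4,interpolation=cv2.INTER_CUBIC)
cv2.imwrite("pics/close.png",A)
E
```

```text
posts [461.0, 112.8] [699.0, 87.8]
rod corner,far corner,lip, handle ends [[525.6, -105.9], [585.4, -105.8], [587.0, -129.3], [522.9, -305.0], [517.5, -421.8]]
side corner, cross end [[516.6, -102.4], [577.8, -105.7]]
scene 0.56 1270
nutmask 0.49 286.0 154.8 [339.0, 170.6] [ 28.  57. 120.]
nutmask 0.48 348.7 186.0 [531.2, 200.3] [104.  99. 100.]
nutmask 0.47 342.8 133.0 [395.8, 347.7] [  8. 102.  96.]
side 0.71 563
nutmask 0.86 319.4 383.9 [397.0, 347.8] [  8. 106.  96.]
nutmask 0.81 322.9 284.0 [409.1, 155.1] [ 3. 98. 89.]
nutmask 0.65 253.3 295.6 [529.3, 200.8] [97. 93. 90.]
nutmask 0.61 234.0 222.7 [602.5, 29.3] [ 7. 98. 89.]
nutmask 0.57 361.1 296.6 [339.1, 172.0] [ 17.  53. 109.]
```

View pics/close.png

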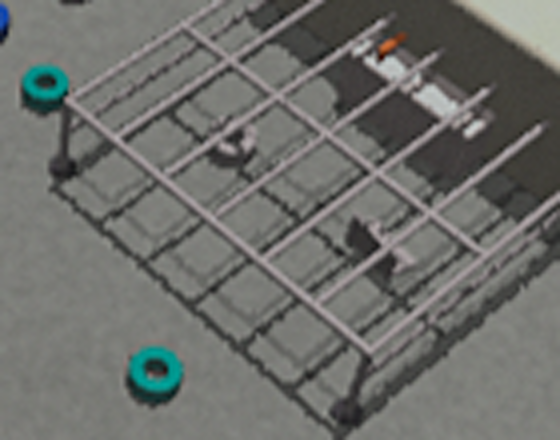

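play_rows(
  increments=[
    [1,[0,0,0],0.116],
    [1,[0,0,0],0.116],
    [1,[0,0,0],0.116],
    [1,[0,0,0],0.116],
    [1,[0,0,0],0.116],
    [1,[0,0,0],0.116],
    [1,[0,0,0],0.116],
    [1,[0,0,0],0.116],
    [1,[0,0,0],0.116],
    [1,[0,0,0],0.116],
  ],
)

```text
time: 2.03
tool_pos: [249.4, 545.7, 231.3]
tcp_rot: [-180.0, -0.0, 88.6]
ft_force: [0.1, 0.3, 1.0]
finger_gap: 85.3
grip_force: 0.0
```

play_rows(
  increments=[
    [1,[-36.8,11.9,0],0],
    [1,[-36.8,11.9,0],0],
    [1,[-36.8,11.9,0],0],
    [1,[-36.8,11.9,0],0],
    [1,[-36.8,11.9,0],0],
    [1,[-36.8,11.9,0],0],
    [1,[-36.8,11.9,0],0],
    [1,[-36.8,11.9,0],0],
    [1,[-36.8,11.9,0],0],
    [1,[-36.8,11.9,0],0],
    [1,[-36.8,11.9,0],0],
    [1,[-36.8,11.9,0],0],
  ],
)

```text
time: 3.03
tool_pos: [384.5, 99.8, 231.7]
tcp_rot: [179.9, -0.0, 89.0]
ft_force: [0.6, -0.3, 0.0]
finger_gap: 85.4
grip_force: 0.0
```

play_rows(
  increments=[
    [1,[-36.8,11.9,0],0],
    [1,[-36.8,11.9,0],0],
    [1,[-36.8,11.9,0],0],
    [1,[-36.8,11.9,0],0],
    [1,[-36.8,11.9,0],0],
    [1,[-36.8,11.9,0],0],
    [1,[-36.8,11.9,0],0],
    [1,[-36.8,11.9,0],0],
    [1,[-36.8,11.9,0],0],
    [1,[-36.8,11.9,0],0],
    [1,[-36.8,11.9,0],0],
    [1,[0,0,0],0],
  ],
)

```text
time: 4.03
tool_pos: [507.8, -311.3, 229.1]
tcp_rot: [-179.9, 0.0, 88.7]
ft_force: [0.4, -0.2, 0.7]
finger_gap: 85.1
grip_force: 0.0
```

```bash
python3 - <<'E'
from h import *
s=snapshot("wrist"); save(s,"wr0"); t=sense(); print(t["time"],t["tool_pos"],t["tcp_rot"])
for f in(find_in,pinpoint): print([(d["p"],w(s,d["xyz"]).round(1)) for d in f("rod",s)])
for d in regions_of("rod",s)[:1]:
    v,u=np.nonzero(d["mask"]); P=np.array([ray(s,(a,b),26)[:2] for a,b in zip(u,v)]); 
    P=P[s["color"][d["mask"]].max(1)<70]; print(len(P))
    r=cv2.minAreaRect(P.astype(np.float32)); print(r, P.min(0),P.max(0))
E
```

```text
4.0833 [ 507.48099043 -308.4697721   229.50067518] [-1.79874763e+02 -5.18159114e-02  8.87606494e+01]
[(0.62, array([ 519.8, -311.3,   30.9]))]
[(0.8, array([ 517.7, -335.1,    7.4]))]
1311
((520.1923828125, -363.5281066894531), (120.23555755615234, 17.286867141723633), 88.99175262451172) [ 511.1915766  -423.76483445] [ 529.2863857 -303.306663 ]
```

View pics/wr0.png

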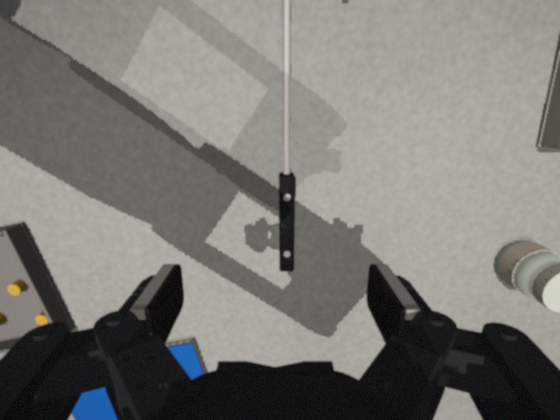

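The wrist view shows the handle at pixels (287,175)-(287,270), as expected: 120×17 mm, yaw 89°. The grip point works out at (520.6, -338.5).

play_rows(
  increments=[
    [1,[-30,13.7,0],0],
    [1,[0,0,38],0],
    [1,[0,0,38],0],
    [1,[0,0,38],0],
    [1,[0,0,38],0],
    [1,[0,0,38],0],
    [1,[0,0,20],0],
    [1,[0,0,10],0],
    [1,[0,0,5.5],0],
    [1,[0,0,0],0],
    [1,[0,0,0],0],
  ],
)

```text
time: 5.15
tool_pos: [522.4, -336.2, 8.1]
tcp_rot: [179.9, 0.1, 89.0]
ft_force: [0.7, -0.3, 0.5]
finger_gap: 85.1
grip_force: 0.0
```

play_rows(
  increments=[
    [-1,[0,0,0],0],
    [-1,[0,0,0],0],
    [-1,[0,0,0],0],
    [-1,[0,0,0],0],
    [-1,[0,0,0],0],
    [-1,[0,0,0],0],
    [-1,[0,0,0],0],
    [-1,[0,0,0],0],
    [-1,[0,0,0],0],
    [-1,[0,0,0],0],
  ],
  force=90,
)

```text
time: 5.98
tool_pos: [521.4, -336.1, 6.4]
tcp_rot: [180.0, 0.0, 89.0]
ft_force: [-0.9, 0.5, 4.9]
finger_gap: 16.3
grip_force: 90.3
```

play_rows(
  increments=[
    [-1,[0,0,-10],0],
    [-1,[0,0,-20],0],
    [-1,[0,0,0],0],
    [-1,[20,-4,0],0],
    [-1,[30,-6,0],0],
    [-1,[35,-6,0],0],
    [-1,[35,-6,0],0],
    [-1,[30,-6,0],0],
    [-1,[20,-4,0],0],
    [-1,[10,0,0],0],
    [-1,[0,0,0],0],
    [-1,[0,0,0],0],
  ],
)

```text
time: 6.98
tool_pos: [492.7, -155.5, 35.9]
tcp_rot: [180.0, 0.0, 89.0]
ft_force: [0.1, -0.3, -0.0]
finger_gap: 15.8
grip_force: 89.5
```

```bash
python3 - <<'E'
from h import *
t=sense(); print(t["time"],t["tool_pos"],t["tcp_rot"],t["finger_gap"])
s=snapshot("scene"); save(s,"ins0"); S=snapshot("side"); save(S,"ins0s")
a=cv2.resize(s["color"][130:290,180:420,::-1],(800,533),interpolation=cv2.INTER_CUBIC);cv2.imwrite("pics/ins0c.png",a)
for q in(s,S):print([(d["p"],w(q,d["xyz"]).round(1)) for d in pinpoint("rod",q)])
# expected corner pixel if level
o=np.r_[t["tool_pos"][:2]+[0,-2],t["tool_pos"][2]-6.4]; c,sn=np.cos(np.radians(89)),np.sin(np.radians(89))
for X,Y in((239,4),(239,-64),(209,-64),(100,0)):
    p=o+[c*X-sn*Y,sn*X+c*Y,8]; u=px(s,p); print(p.round(),u.round(1),((u-[180,130])*10/3).round(),px(S,p).round(1))
E
```

```text
6.9833 [ 492.67174459 -155.51284987   35.87024276] [1.79969178e+02 3.89578424e-02 8.90319156e+01] 15.75017207942064
[(0.8, array([ 489.4, -154.1,   28.9]))]
[(0.78, array([ 489.1, -159.6,   33.3]))]
[493.  82.  37.] [307.6 196.5] [425. 222.] [283.7 238.1]
[561.  80.  37.] [329.1 212.3] [497. 274.] [248.7 233.3]
[560.  50.  37.] [320.7 219.6] [469. 299.] [252.  222.3]
[494. -58.  37.] [267.6 231.1] [292. 337.] [292.7 189.6]
```

View pics/ins0c.png

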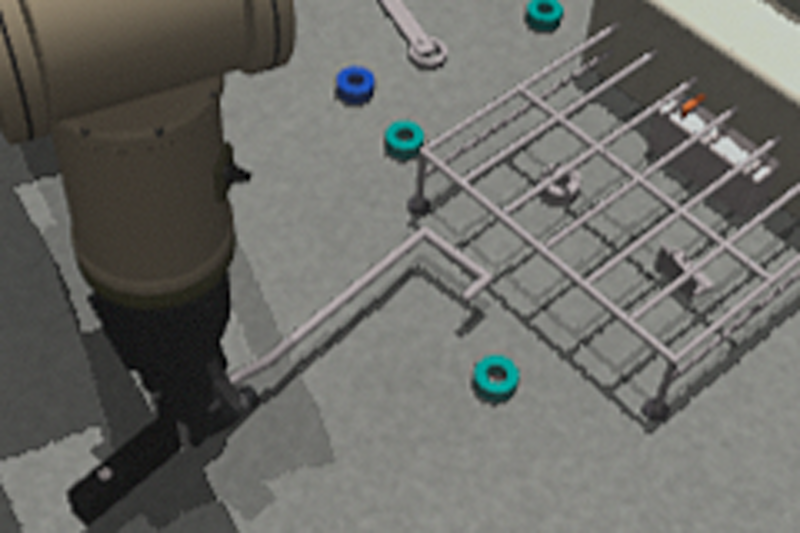

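The hook corner is at crop pixel (425,230), within about 4 mm of the prediction with a slight sag, just before the mouth. The steel ring is at (560,185). Next I reach in above the nut.

play_rows(
  increments=[
    [-1,[15,0,0],0],
    [-1,[25,0.5,0],0],
    [-1,[30,0.5,0],0],
    [-1,[30,0.5,0],0],
    [-1,[30,0.5,0],0],
    [-1,[20,0,0],0],
    [-1,[10,0,0],0],
    [-1,[0,0,0],0],
    [-1,[0,0,0],0],
  ],
)

```text
time: 7.93
tool_pos: [497.4, 4.1, 35.8]
tcp_rot: [180.0, 0.0, 89.0]
ft_force: [-0.7, -0.5, -1.7]
finger_gap: 16.1
grip_force: 89.5
```

```bash
python3 - <<'E'
from h import *
t=sense(); print(t["time"],t["tool_pos"],t["ft_force"],t["wrist_torque"])
s=snapshot("scene"); S=snapshot("side")
a=cv2.resize(s["color"][150:250,290:430,::-1],(560,400),interpolation=cv2.INTER_CUBIC)
b=cv2.resize(S["color"][200:320,130:310,::-1],None,fx=3.3333,fy=3.3333,interpolation=cv2.INTER_CUBIC)[:400]
c=np.hstack([a[:,:400],b[:,200:600]]);cv2.imwrite("pics/ins1.png",c)
for q in(s,S):print([(d["p"],w(q,d["xyz"]).round(1)) for d in pinpoint("nut",q) if w(q,d["xyz"])[0]>480])
E
```

```text
7.9333 [497.42989026   4.11209209  35.80084025] [-0.6588299  -0.45555774 -1.7221235 ] [-0.04891758  0.01304785 -0.01624426]
[(0.66, array([604.7,  31.7,   2.2])), (0.61, array([524.6, 203.5,   0.7]))]
[(0.56, array([606.8,  31.4,   3.6])), (0.54, array([520.6, 204.3,  -1.3]))]
```

View pics/ins1.png

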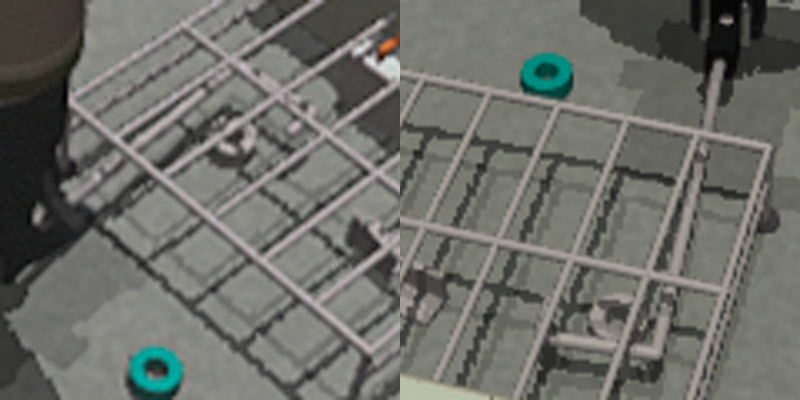

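Side view: the hook is behind and above the nut, with the nut (615,315) between the lip (560,340) and the shaft (665,300). The bracket, at (425,295), is well clear. Next I lower the hook.

play_rows(
  increments=[
    [-1,[1,-3,0],0],
    [-1,[0,0,8],0],
    [-1,[0,0,8],0],
    [-1,[0,0,6],0],
    [-1,[0,0,4],0],
    [-1,[0,0,2],0],
    [-1,[0,0,0],0],
  ],
)

```text
time: 8.72
tool_pos: [493.6, 5.9, 7.0]
tcp_rot: [-179.9, -0.0, 89.0]
ft_force: [-0.3, 0.1, 0.0]
finger_gap: 15.9
grip_force: 89.5
```

```bash
python3 - <<'E'
from h import *
t=sense(); print(t["time"],t["tool_pos"],t["tcp_rot"],t["ft_force"],t["wrist_torque"])
S=snapshot("side");s=snapshot("scene")
a=cv2.resize(s["color"][150:250,290:430,::-1],(560,400),interpolation=cv2.INTER_CUBIC)
b=cv2.resize(S["color"][200:320,130:310,::-1],None,fx=3.3333,fy=3.3333,interpolation=cv2.INTER_CUBIC)[:400]
c=np.hstack([a[:,:400],b[:,200:600]]);cv2.imwrite("pics/ins2.png",c)
for q in(s,S):print([(d["p"],w(q,d["xyz"]).round(1)) for d in pinpoint("nut",q) if w(q,d["xyz"])[0]>480])
E
```

```text
8.7167 [493.6138418    5.85770105   7.01358294] [-1.79921546e+02 -3.33771086e-03  8.89754951e+01] [-0.25704621  0.05246125  0.00233728] [-0.07094375 -0.04096669  0.05453088]
[(0.5, array([606.2,  31.3,  -4.2])), (0.41, array([530.3, 199.5,   1.3]))]
[(0.71, array([605.5,  27.7,  -0.7])), (0.45, array([523.6, 204.3,   1. ]))]
```

View pics/ins2.png

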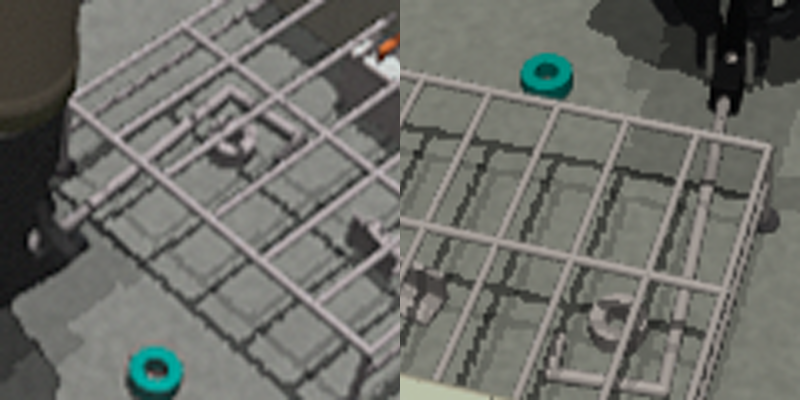

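The nut (615,320) is now inside the pocket, with the cross-piece behind it (y≈385) and the lip at (558,360). Next I draw it out.

play_rows(
  increments=[
    [-1,[-4,0,0],0],
    [-1,[-8,0,0],0],
    [-1,[-10,0,0],0],
    [-1,[-10,0,0],0],
    [-1,[-10,0,0],0],
    [-1,[-10,0,0],0],
    [-1,[-10,0,0],0],
    [-1,[-10,0,0],0],
    [-1,[-10,0,0],0],
    [-1,[-10,0,0],0],
    [-1,[-10,0,0],0],
    [-1,[-10,0,0],0],
  ],
)

```text
time: 9.92
tool_pos: [492.1, -107.2, 7.8]
tcp_rot: [-180.0, -0.0, 89.0]
ft_force: [-0.5, 0.8, -1.0]
finger_gap: 16.0
grip_force: 89.5
```

play_rows(
  increments=[
    [-1,[-10,0,0],0],
    [-1,[-10,0,0],0],
    [-1,[-10,0,0],0],
    [-1,[-9,0,0],0],
    [-1,[-7,0,0],0],
    [-1,[-5,0,0],0],
    [-1,[-3,0,0],0],
    [-1,[-2,0,0],0],
    [-1,[0,0,0],0],
    [-1,[0,0,0],0],
  ],
)

```text
time: 10.75
tool_pos: [491.1, -162.0, 7.7]
tcp_rot: [-180.0, -0.0, 89.0]
ft_force: [0.3, 0.4, -1.7]
finger_gap: 16.4
grip_force: 89.5
```

```bash
python3 - <<'E'
from h import *
t=sense(); print(t["time"],t["tool_pos"],t["tcp_rot"],t["ft_force"])
S=snapshot("side");s=snapshot("scene")
a=cv2.resize(s["color"][150:290,230:430,::-1],None,fx=4,fy=4,interpolation=cv2.INTER_CUBIC);cv2.imwrite("pics/out.png",a)
for q in(s,S):print([(d["p"],w(q,d["xyz"]).round(1)) for d in pinpoint("nut",q) if w(q,d["xyz"])[0]>450],[(d["p"],w(q,d["xyz"]).round(1)) for d in pinpoint("bracket",q)])
E
```

```text
10.75 [ 491.11268194 -162.02846145    7.74444026] [-1.79993114e+02 -1.33862156e-03  8.89757521e+01] [ 0.34177862  0.37441194 -1.65350936]
[(0.64, array([605.5,  30.1,  -1.4])), (0.62, array([517.8,  46.5,  -0.7]))] [(0.67, array([644.4, 201.4,  -3.1]))]
[(0.69, array([515.1,  51. ,   2.4])), (0.67, array([608.5,  29.9,   1.6]))] [(0.81, array([647.1, 197.6,   4.7]))]
```

View pics/out.png

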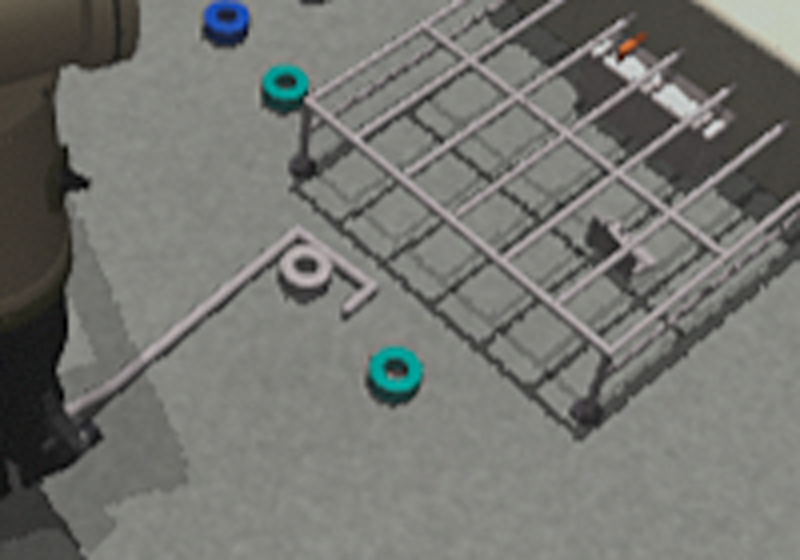

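The nut (305,268) lies in the hook, about 58 mm in front of the mouth, and the bracket is unmoved. Next I set the rod down and release it.

play_rows(
  increments=[
    [-1,[0,0,1.2],0],
    [-1,[0,0,0],0],
    [-1,[0,0,0],0],
    [0.3,[0,0,0],0],
    [0.3,[0,0,0],0],
    [1,[0,0,0],0],
    [1,[0,0,0],0],
    [1,[0,0,0],0],
    [1,[0,0,0],0],
    [1,[0,0,0],0],
    [1,[0,0,0],0],
  ],
)

```text
time: 11.97
tool_pos: [491.2, -162.1, 6.6]
tcp_rot: [180.0, -0.0, 89.0]
ft_force: [-0.0, -0.1, -0.2]
finger_gap: 85.2
grip_force: 0.0
```

play_rows(
  increments=[
    [1,[0,0,-10],0],
    [1,[0,0,-20],0],
    [1,[0,0,-30],0],
    [1,[0,0,-30],0],
    [1,[0,0,-30],0],
    [1,[0,0,-10],0],
    [1,[0,0,0],0],
    [1,[0,0,0],0],
    [1,[0,0,0],0],
  ],
)

```text
time: 12.72
tool_pos: [490.2, -161.8, 135.2]
tcp_rot: [-179.9, -0.0, 89.0]
ft_force: [0.2, -0.7, 0.3]
finger_gap: 85.3
grip_force: 0.0
```

```bash
python3 - <<'E'
from h import *
t=sense(); print(t["time"],t["tool_pos"],t["finger_gap"],t["ft_force"])
S=snapshot("side");s=snapshot("scene")
cv2.imwrite("pics/end.png",cv2.resize(s["color"][150:350,150:430,::-1],None,fx=2.8,fy=2.8))
for q in(s,S):print(*[[(n,d["p"],w(q,d["xyz"]).round(1)) for d in pinpoint(n,q) if w(q,d["xyz"])[0]>450] for n in("nut","rod","bracket")],sep="\n")
E
```

```text
12.7167 [ 490.22539895 -161.7675908   135.15610982] 85.27276437586208 [ 0.21131946 -0.66799627  0.27808457]
[('nut', 0.56, array([604.4,  31.5,  -2. ]))]
[]
[('bracket', 0.46, array([645.3, 201.5,  -2.8]))]
[('nut', 0.64, array([517.4,  52.5,   2. ])), ('nut', 0.6, array([6.069e+02, 2.570e+01, 5.000e-01]))]
[('rod', 0.94, array([ 488. , -166.2,    0.5]))]
[('bracket', 0.65, array([644.7, 198.4,   3.5]))]
```

View pics/end.png

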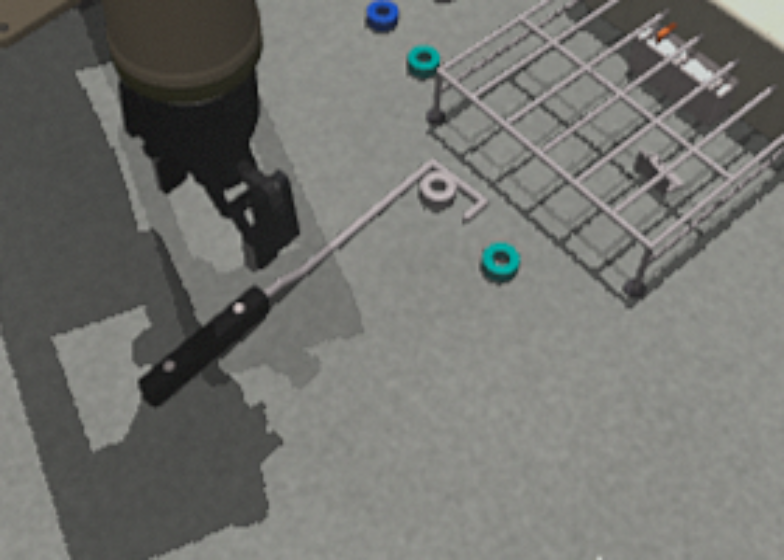

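The rod lies flat and free (handle at (205,345)), the nut (437,187) lies in front of the mouth, and the bracket (655,175) is in place.

```bash
python3 -c "
from bench import *
print(hand_in())"
```

```text
the job is handed in; nothing more can be done
None
```

The nut lies flat about 55 mm in front of the guard's mouth, the rod is flat on the bench and released, the bracket stayed where it was, and the job was handed in at about 13 s; no verdict came back.

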